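# Click both potting-bench drawers home

## Task

Both drawers of the low drawer unit on the bench stand open. Push each drawer in until its sprung plunger on top of the unit clicks down into the drawer's notch and holds it there; do not shove it on past the click. Leave the watering rose and the dibber beside the unit where they are.

Things in the scene. Friction and masses are not known exactly. Their poses are not given: they have to be found in the camera images.
- drawer_unit: Low plywood drawer unit fixed to the bench, 360 wide, 220 deep, 93 mm high, with two drawers side by side. Origin: on the bench under the middle of its front edge. Its x axis points into the unit (the way the drawers are pushed), y to its left, z up. Drawer centre lines at y = +88 (left) and -88 mm (right). A tin and a roll of tape stand fixed on its top near the back.
- drawer_left (a joint): Opening of the left drawer in m: 0 = as far in as it goes (past its notch), 0.028 = front face level with the unit's front edge, 0.13 = fully out. Starts 0.085 to 0.12. Its notch is met somewhere between 0.010 and 0.046, elsewhere each time (the plunger's bracket is adjustable), so home must be felt, within about 3 mm. Sliding takes 5 to 9 N; it drops into the notch by itself, then resists.
- drawer_right (a joint): Opening of the right drawer in m: as drawer_left, with a notch position of its own. For both: in the notch the push needed first falls to nothing, then rises over a few mm; a push of some 22 to 26 N forces the drawer on past the notch, and it must then be pulled back by its handle.
- drawer_left_handle (a point): Middle of the left drawer's handle: a level steel bar 96 mm long, 11 mm thick, 35 mm in front of the drawer's front face, 55 mm above the bench. Axes as the unit's: x is the way to push. Free space in front, above and below. The drawer's front is 162 wide and 70 mm high.
- drawer_right_handle (a point): Middle of the right drawer's handle, as for the left one.
- plunger_left (a joint): Lift in m of the left drawer's sprung roller plunger: about 0.0035 while its roller rides on the drawer's wall, before or past the notch; about 0 when clicked down into the notch. Upright pin with a 24 mm black knob in an aluminium bracket on the unit's top, over that drawer's right-hand wall; the bracket lies 20 to 100 mm behind the unit's front edge; knob top about 150 mm above the bench.
- plunger_right (a joint): Lift in m of the right drawer's plunger, as for the left one.
- rose: Brass watering rose, 70 across, 59 mm high, loose on the bench to the right of the unit. Origin: centre of its underside.
- dibber: Wooden dibber, 200 mm long (along its y), 26 thick, lying loose on the bench to the left of the unit. Origin: under the middle of its length.

How it is judged:
By the outcome, as a careful person would: the job done as asked, in the order asked, and still so for the second after the job is handed in, with the robot touching nothing.
It also fails if it takes over 48 s, if anything falls off the work surface, if the arm or the gripper's body presses on something with over 40 N, if the wrist force passes 120 N, or if a joint passes its speed limit or range.

## Robot

A 6-joint arm with a two-finger parallel gripper is mounted at the origin on the work surface; the furniture and walls round the work are solid. World frame = base frame: x ahead of the robot, y to its left, z up, the work surface at z = 0. Lengths are in m, angles in rad, forces in N, time in s.
With the tool pointing down it reaches from about 0.15 to 0.775 m from the base axis. Payload 6.1 kg.
Tool frame: the origin (TCP) lies midway between the tips of the shut fingers; the grasp point (between the pads) lies manip.pinch_z behind it (manip.pinch_z is the distance from the TCP to the grasp point, in m); z points along the fingers, x is the direction in which the jaws open and shut, and the axes are right-handed (so a half turn about z gives the same grasp; the last joint's range is limited). The gripper opens to 85 mm and grips with 20 to 120 N. Pads are 22 mm wide; open, the fingers measure 114 mm over their backs; the gripper's body (76 mm by 85 mm) begins 54 mm behind the grasp point. The pads swing forward as they close: fully open they stand 13 mm farther back than shut.
Start: joints at [-1.196, 0.126, -0.04, 1.405, 0, 1.571], TCP at [0.192, -0.489, 0.231] pointing down, gripper open.
Joint ranges: [-2.72, 2.72], [-0.95, 1.95], [-1.27, 1.35], [-1.78, 2.02], [-1.46, 1.47], [-3.14, 3.14]. Speed limits (rad/s): [2.39, 2.39, 3.01, 3.14, 3.14, 3.14].

## Interface

Orientations are given as a 3x3 rotation matrix whose columns are the frame's x, y, z axes.
In Python, from plant import manip gives the robot as it stands.
- The arm moves only by the tool send_rows, never from a script. Its argument "deltas" is a list of rows, each an object with "delta_pos": the shift along the tool's x, y, z in mm, a list of three; "twist": the turn about the tool's z in rad; "claw": the finger opening in mm, from 0 to 85.4. In form: [{"delta_pos": [tx, ty, tz], "twist": twist, "claw": claw}, ...]. A call has 1 to 20 rows; each row is the pose to reach, as a shift and turn from the pose measured when the call began, along the tool's axes at that moment; what a row does not reach only later rows make up. A row lasts 1/10 s, in which the tool goes at most 50 mm and 8.59 degrees, less where a joint would pass 70% of its speed; a pose out of reach is approached as far as the arm can. A call with a gripper value outside its range is refused whole. The fingers move at their own pace and stop on an object; "grip_force" is the grip in N (left out, the last holds). Time passes only in rows, so rows that repeat a pose let the fingers close. It gives the time, the measured TCP pose, the force and the opening at its end, in the units of the state.
- manip.read_state(): the state, without advancing time (a new reading comes with each control period).
- manip.read_camera(name): name is "scene" or "top" or "wrist"; returns the picture (400x640x3 uint8, blue, green, red); there is no depth.
- manip.camera_info(name): a dict with "fx", "fy", "cx", "cy" (pixels), "world_to_cam" (4x4, takes a point from world to camera coordinates); the wrist camera has in their place "T_tool_cam" (4x4, takes a point from camera to tool coordinates, whose origin is the TCP and whose axes are the tool frame's). Camera axes: x right, y up, looking along -z (the intrinsics and any distortion apply to the point x, -y, -z); pixel columns grow to the right and rows downward; lengths in m; the calibration is good to about 2 mm. A picture is of the moment at which its call begins: read the wrist's pose just before it. camera_info takes no time and is no camera call.
- manip.sign_off(): hands the job in, once; it reports no verdict.
The state is a dict: "clock": time; "qpos": joint angles; "qvel": joint speeds; "effort": joint torques, N m; "tool_pos": TCP position; "ee_rot": TCP orientation; "force": force on the tool from outside, world axes, zero at the start; "torque": the same for the moment, N m; "width": finger opening in m.
Only numpy, scipy, OpenCV 4.12 (cv2) and the standard library are available. Lean on these libraries where they do the work, as an engineer would, in place of code of your own. Each camera call takes 0.05 s, during which the arm holds its last target.

## Working session

There is one attempt and no reset: what is moved stays moved. The work goes in short steps, Python scripts to look and compute and a tool call to move; the robot and the scene stay as the last step left them, time stands still between calls to the robot, and variables do not carry over. Pictures are saved under pics/ and viewed, and the job is handed in when it is done.

Besides the shell and the picture viewer there is one more tool, called as name([rows], argument=value, ...), one row to a line, values as JSON. send_rows: Moves the arm, as the interface text tells. Its arguments: {"type":"object","properties":{"deltas":{"type":"array","items":{"type":"object","properties":{"delta_pos":{"type":"array","items":{"type":"number"}},"twist":{"type":"number"},"claw":{"type":"number"}}}},"grip_force":{"type":"number"}},"required":["deltas"]}

```bash
ls; mkdir -p pics
python3 - <<'E'
from plant import manip
import cv2
s=manip.read_state()
for k in s: print(k,s[k])
print(manip.pinch_z)
for n in ("scene","top","wrist"):
    cv2.imwrite(f"pics/{n}0.png",manip.read_camera(n)); print(n,manip.camera_info(n))
E
```

```text
pics
clock 0.0
qpos [-1.19599855e+00  1.26357738e-01 -4.06128334e-02  1.40539046e+00
 -7.48518110e-06  1.57078608e+00]
qvel [-0.00278299  0.00136817 -0.00029381  0.00061998 -0.00130276 -0.00088532]
effort [ 8.49888966e-04 -4.35917437e+01  3.52922308e+01  1.73563790e-02
  1.44461467e-06 -1.15364008e-05]
tool_pos [ 0.19204287 -0.48817652  0.23053793]
ee_rot [[ 3.66093435e-01 -9.30577918e-01 -5.79777488e-04]
 [-9.30576783e-01 -3.66093894e-01  1.45334025e-03]
 [-1.56469934e-03  7.46914639e-06 -9.99998776e-01]]
force [-0.33626739  0.30777235 -0.49151697]
torque [ 0.00448423  0.04392024 -0.00640372]
width 0.08519700324260195
0.0187
scene {'fx': 427.9059761566374, 'fy': 427.9059761566374, 'cx': 321.976608782983, 'cy': 202.1941863305591, 'world_to_cam': array([[-0.99997952,  0.00150733,  0.00622005,  0.64223727],
       [ 0.00243113, -0.80956142,  0.58703015, -0.01952272],
       [ 0.00592036,  0.58703325,  0.80954118, -1.16580104],
       [ 0.        ,  0.        ,  0.        ,  1.        ]])}
top {'fx': 387.3121081673076, 'fy': 387.3121081673076, 'cx': 314.2289744741456, 'cy': 204.1196511710618, 'world_to_cam': array([[-0.01871534, -0.99975512, -0.0118082 ,  0.05351734],
       [ 0.98273436, -0.02056848,  0.18387527, -0.66566606],
       [-0.18407312, -0.00816304,  0.98287866, -1.12400302],
       [ 0.        ,  0.        ,  0.        ,  1.        ]])}
wrist {'fx': 323.5670261262704, 'fy': 323.5670261262704, 'cx': 323.9403754040019, 'cy': 196.85740731642875, 'T_tool_cam': array([[ 9.99999645e-01, -8.42536129e-04,  1.95450232e-05,
         4.20630460e-04],
       [-7.92431789e-04, -9.47919885e-01, -3.18507870e-01,
        -8.21504026e-02],
       [ 2.86881504e-04,  3.18507741e-01, -9.47920216e-01,
        -1.42947551e-01],
       [ 0.00000000e+00,  0.00000000e+00,  0.00000000e+00,
         1.00000000e+00]])}
```

View pics/scene0.png

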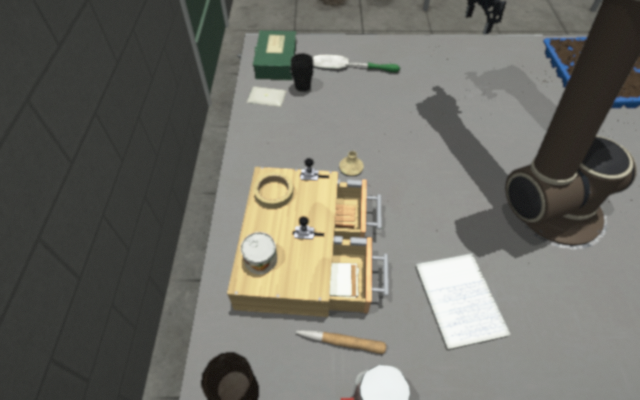

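View pics/top0.png

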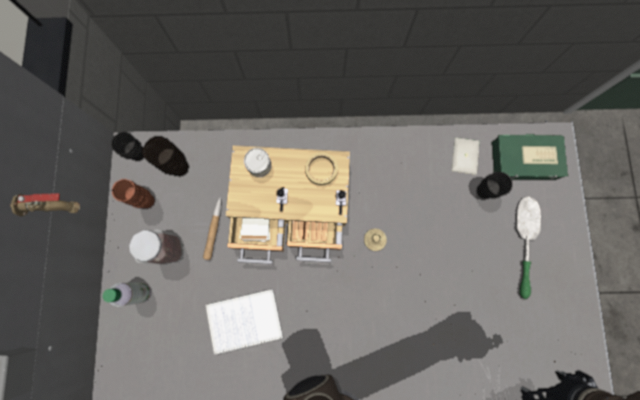

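View pics/wrist0.png

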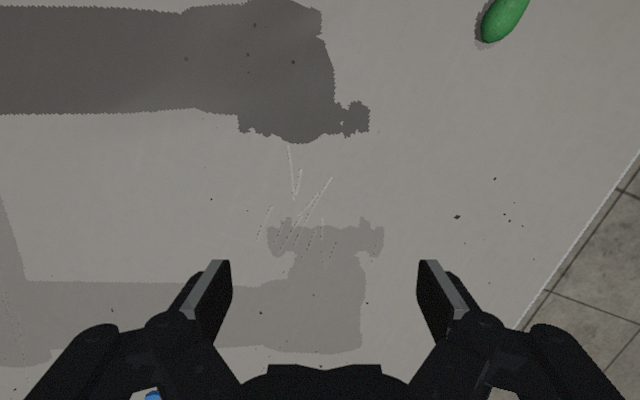

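Run:
```python
import cv2
a=cv2.imread("pics/top0.png")[130:280,200:400]; cv2.imwrite("pics/topz.png",cv2.resize(a,None,fx=4,fy=4,interpolation=cv2.INTER_CUBIC))
a=cv2.imread("pics/scene0.png")[145:325,220:400]; cv2.imwrite("pics/scenez.png",cv2.resize(a,None,fx=3.3333,fy=3.3333,interpolation=cv2.INTER_CUBIC))
```

```text
(no output)
```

View pics/topz.png

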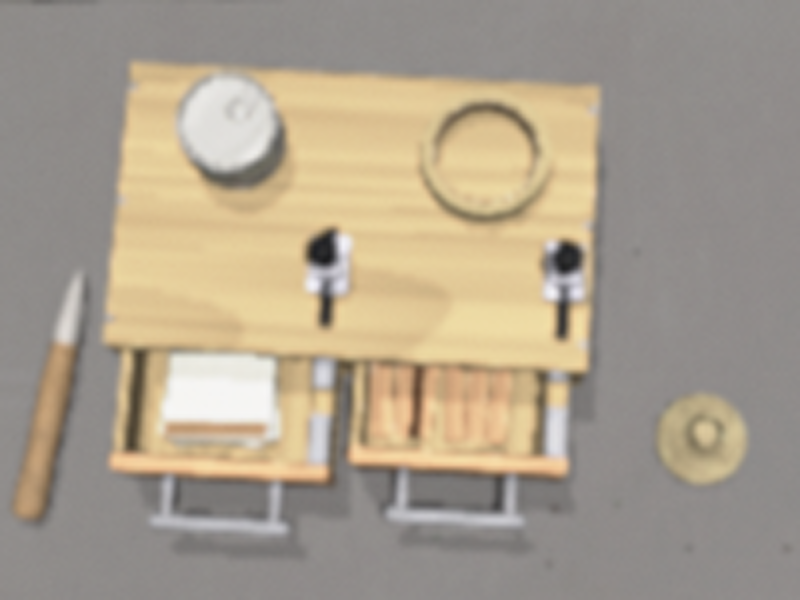

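View pics/scenez.png

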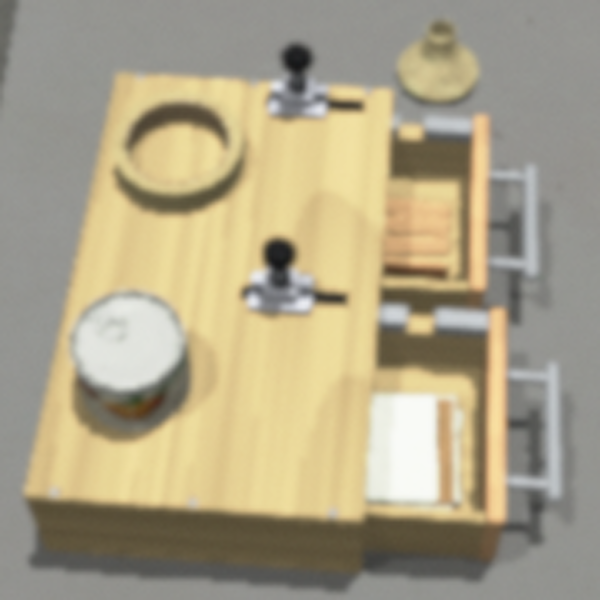

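```bash
cat > h.py <<'E'
import numpy as np
from plant import manip
def ray(n,uv,z):
    c=manip.camera_info(n); W=c['world_to_cam']; R=W[:3,:3]; t=W[:3,3]
    d=np.array([(uv[0]-c['cx'])/c['fx'],-(uv[1]-c['cy'])/c['fy'],-1.])
    o=-R.T@t; d=R.T@d; return o+d*(z-o[2])/d[2]
def top(p,z): return ray('top',((p[0]+.5)/4-.5+200,(p[1]+.5)/4-.5+130),z)
def sc(p,z): return ray('scene',((p[0]+.5)/3.3333-.5+220,(p[1]+.5)/3.3333-.5+145),z)
E
python3 - <<'E'
from h import *
np.set_printoptions(precision=4,suppress=True)
P=dict(unitFL=((104,343),(360,573),.093),unitFR=((588,370),(391,90),.093),unitBL=((132,63),(27,495),.093),unitBR=((600,87),(118,73),.093),
hLl=((152,523),(553,496),.058),hLr=((286,528),(553,365),.058),hRl=((391,515),(532,274),.058),hRr=((522,521),(531,167),.058),
knobL=((325,247),(279,250),.147),knobR=((567,255),(296,56),.147),gapL=((321,402),(421,321),.08),gapR=((557,394),(410,130),.08),rose=((706,430),(440,30),.055))
R={}
for k,(a,b,z) in P.items():
    A,B=top(a,z),sc(b,z); print(k,A,B); R[k]=A
f=R['unitFR']-R['unitFL']; yaw=np.arctan2(f[0],-f[1]); print('w',np.linalg.norm(f),'yaw',yaw)
for q in 'LR':
    h=R[f'h{q}r']-R[f'h{q}l']; print(np.arctan2(h[0],-h[1]),np.linalg.norm(h))
E
```

```text
unitFL [0.6323 0.3041 0.093 ] [0.6316 0.3384 0.093 ]
unitFR [ 0.6047 -0.0546  0.093 ] [ 0.6036 -0.0535  0.093 ]
unitBL [0.8499 0.2876 0.093 ] [0.8452 0.2867 0.093 ]
unitBR [ 0.8225 -0.0711  0.093 ] [ 0.819  -0.0702  0.093 ]
hLl [0.5006 0.2732 0.058 ] [0.5009 0.2714 0.058 ]
hLr [0.4949 0.1727 0.058 ] [0.492  0.1717 0.058 ]
hRl [0.5031 0.0939 0.058 ] [0.5008 0.0949 0.058 ]
hRr [ 0.4967 -0.004   0.058 ] [ 0.4937 -0.0046  0.058 ]
knobL [0.6898 0.1343 0.147 ] [0.6854 0.1331 0.147 ]
knobR [ 0.6802 -0.0384  0.147 ] [ 0.6768 -0.041   0.147 ]
gapL [0.5865 0.144  0.08  ] [0.5864 0.1487 0.08  ]
gapR [ 0.589  -0.0319  0.08  ] [ 0.589  -0.0238  0.08  ]
rose [ 0.5624 -0.145   0.055 ] [ 0.5587 -0.1517  0.055 ]
w 0.3596875363788026 yaw -0.07666310862718986
-0.05600038388449142 0.10073489494137108
-0.0645897285279054 0.09814655084916975
```

send_rows([
  {"delta_pos": [-567, -508, 90], "twist": -2.69, "claw": 0},
  {"delta_pos": [-567, -508, 90], "twist": -2.69, "claw": 0},
  {"delta_pos": [-567, -508, 90], "twist": -2.69, "claw": 0},
  {"delta_pos": [-567, -508, 90], "twist": -2.69, "claw": 0},
  {"delta_pos": [-567, -508, 90], "twist": -2.69, "claw": 0},
  {"delta_pos": [-567, -508, 90], "twist": -2.69, "claw": 0},
  {"delta_pos": [-567, -508, 90], "twist": -2.69, "claw": 0},
  {"delta_pos": [-567, -508, 90], "twist": -2.69, "claw": 0},
  {"delta_pos": [-567, -508, 90], "twist": -2.69, "claw": 0},
  {"delta_pos": [-567, -508, 90], "twist": -2.69, "claw": 0},
  {"delta_pos": [-567, -508, 90], "twist": -2.69, "claw": 0},
  {"delta_pos": [-567, -508, 90], "twist": -2.69, "claw": 0},
  {"delta_pos": [-567, -508, 90], "twist": -2.69, "claw": 0},
  {"delta_pos": [-567, -508, 90], "twist": -2.69, "claw": 0},
  {"delta_pos": [-567, -508, 90], "twist": -2.69, "claw": 0},
  {"delta_pos": [-567, -508, 90], "twist": -2.69, "claw": 0},
  {"delta_pos": [-567, -508, 90], "twist": -2.69, "claw": 0},
  {"delta_pos": [-567, -508, 90], "twist": -2.69, "claw": 0},
  {"delta_pos": [-567, -508, 90], "twist": -2.69, "claw": 0},
  {"delta_pos": [-567, -508, 90], "twist": -2.69, "claw": 0},
], grip_force=40)

```text
clock: 2.15
tool_pos: [0.4571, 0.2253, 0.1412]
ee_rot: [[0.08, 0.997, -0.001], [0.997, -0.08, 0.001], [0.001, -0.001, -1.0]]
force: [-1.6, 0.6, -0.3]
width: 0.0001
```

send_rows([
  {"delta_pos": [0, 0, 40], "twist": 0, "claw": 0},
  {"delta_pos": [0, 0, 80], "twist": 0, "claw": 0},
  {"delta_pos": [0, 0, 101], "twist": 0, "claw": 0},
  {"delta_pos": [0, 0, 101], "twist": 0, "claw": 0},
])

```text
clock: 2.55
tool_pos: [0.4546, 0.224, 0.0372]
ee_rot: [[0.083, 0.997, -0.006], [0.997, -0.083, -0.002], [-0.002, -0.006, -1.0]]
force: [-0.4, -0.5, 0.1]
width: 0.0002
```

Run:
```python
from plant import manip
import cv2
s=manip.read_state(); print(s['tool_pos'],s['force'],s['clock'])
cv2.imwrite("pics/w1.png",manip.read_camera("wrist"))
```

```text
[0.45461978 0.22400509 0.0371725 ] [-0.36393153 -0.48579246  0.05286833] 2.55
```

View pics/w1.png

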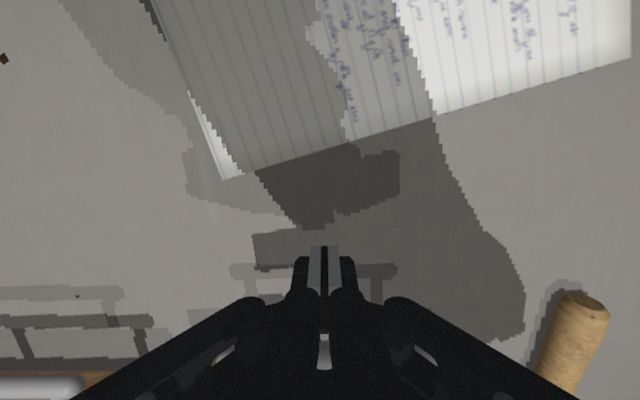

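send_rows([
  {"delta_pos": [0, 8, 0], "twist": 0, "claw": 0},
  {"delta_pos": [0, 16, 0], "twist": 0, "claw": 0},
  {"delta_pos": [0, 22, 0], "twist": 0, "claw": 0},
  {"delta_pos": [0, 28, 0], "twist": 0, "claw": 0},
  {"delta_pos": [0, 34, 0], "twist": 0, "claw": 0},
  {"delta_pos": [0, 40, 0], "twist": 0, "claw": 0},
  {"delta_pos": [0, 46, 0], "twist": 0, "claw": 0},
  {"delta_pos": [0, 52, 0], "twist": 0, "claw": 0},
])

```text
clock: 3.4
tool_pos: [0.5062, 0.2209, 0.0397]
ee_rot: [[0.082, 0.997, -0.007], [0.997, -0.082, 0.001], [0.001, -0.007, -1.0]]
force: [-9.8, 1.6, 7.0]
width: -0.0003
```

send_rows([
  {"delta_pos": [0, 6, 0], "twist": 0, "claw": 0},
  {"delta_pos": [0, 12, 0], "twist": 0, "claw": 0},
  {"delta_pos": [0, 18, 0], "twist": 0, "claw": 0},
  {"delta_pos": [0, 24, 0], "twist": 0, "claw": 0},
  {"delta_pos": [0, 30, 0], "twist": 0, "claw": 0},
  {"delta_pos": [0, 36, 0], "twist": 0, "claw": 0},
  {"delta_pos": [0, 40, 0], "twist": 0, "claw": 0},
  {"delta_pos": [0, 42, 0], "twist": 0, "claw": 0},
])

```text
clock: 4.2
tool_pos: [0.5467, 0.2179, 0.0397]
ee_rot: [[0.081, 0.997, -0.011], [0.997, -0.081, 0.003], [0.002, -0.011, -1.0]]
force: [-10.4, 1.6, 6.4]
width: 0.0
```

Run:
```python
from h import *
import cv2
for n in ("top","scene"):
    a=manip.read_camera(n)
    a=a[130:280,200:400] if n=="top" else a[145:325,220:400]
    f=4 if n=="top" else 3.3333
    cv2.imwrite(f"pics/{n}2.png",cv2.resize(a,None,fx=f,fy=f,interpolation=cv2.INTER_CUBIC))
```

```text
(no output)
```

View pics/top2.png

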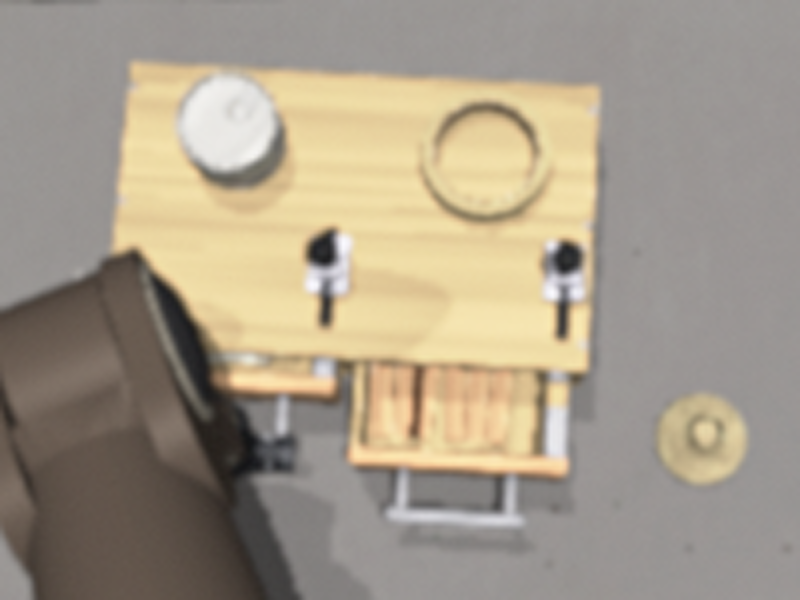

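View pics/scene2.png

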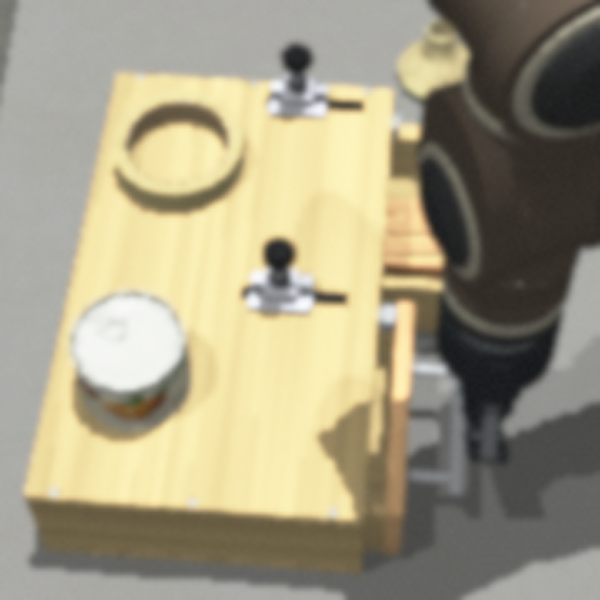

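send_rows([
  {"delta_pos": [0, 3, 0], "twist": 0, "claw": 0},
  {"delta_pos": [0, 6, 0], "twist": 0, "claw": 0},
])

```text
clock: 4.5
tool_pos: [0.5513, 0.2175, 0.0397]
ee_rot: [[0.081, 0.997, -0.014], [0.997, -0.081, 0.003], [0.002, -0.014, -1.0]]
force: [-10.3, 0.5, 4.6]
width: 0.0002
```

send_rows([
  {"delta_pos": [0, 3, 0], "twist": 0, "claw": 0},
])

```text
clock: 4.6
tool_pos: [0.5528, 0.2174, 0.0398]
ee_rot: [[0.081, 0.997, -0.018], [0.997, -0.081, 0.004], [0.003, -0.018, -1.0]]
force: [-6.9, 0.3, 3.8]
width: 0.0001
```

send_rows([
  {"delta_pos": [0, 3, 0], "twist": 0, "claw": 0},
])

```text
clock: 4.7
tool_pos: [0.5539, 0.2173, 0.0398]
ee_rot: [[0.081, 0.997, -0.022], [0.997, -0.081, 0.005], [0.003, -0.022, -1.0]]
force: [-9.1, 0.3, 3.8]
width: -0.0001
```

send_rows([
  {"delta_pos": [0, 3, 0], "twist": 0, "claw": 0},
  {"delta_pos": [0, 6, 0], "twist": 0, "claw": 0},
  {"delta_pos": [0, 8, 0], "twist": 0, "claw": 0},
])

```text
clock: 5.0
tool_pos: [0.5601, 0.2169, 0.0399]
ee_rot: [[0.08, 0.996, -0.026], [0.997, -0.08, 0.006], [0.004, -0.026, -1.0]]
force: [-8.1, 1.5, 5.1]
width: -0.0002
```

send_rows([
  {"delta_pos": [0, 3, 0], "twist": 0, "claw": 0},
  {"delta_pos": [0, 5, 0], "twist": 0, "claw": 0},
])

```text
clock: 5.2
tool_pos: [0.5632, 0.2166, 0.0399]
ee_rot: [[0.08, 0.996, -0.031], [0.997, -0.08, 0.007], [0.004, -0.031, -1.0]]
force: [-10.8, 1.1, 5.8]
width: 0.0
```

send_rows([
  {"delta_pos": [0, 3, 0], "twist": 0, "claw": 0},
  {"delta_pos": [0, 6, 0], "twist": 0, "claw": 0},
  {"delta_pos": [0, 8, 0], "twist": 0, "claw": 0},
])

```text
clock: 5.5
tool_pos: [0.5695, 0.2161, 0.04]
ee_rot: [[0.08, 0.996, -0.034], [0.997, -0.08, 0.007], [0.005, -0.035, -0.999]]
force: [-7.4, -0.1, 5.7]
width: 0.0001
```

send_rows([
  {"delta_pos": [0, 3, 0], "twist": 0, "claw": 0},
])

```text
clock: 5.6
tool_pos: [0.5707, 0.2161, 0.0401]
ee_rot: [[0.08, 0.996, -0.038], [0.997, -0.079, 0.008], [0.005, -0.039, -0.999]]
force: [-7.8, 0.6, 3.8]
width: 0.0002
```

send_rows([
  {"delta_pos": [0, 3, 0], "twist": 0, "claw": 0},
])

```text
clock: 5.7
tool_pos: [0.5723, 0.216, 0.0401]
ee_rot: [[0.079, 0.996, -0.042], [0.997, -0.079, 0.009], [0.005, -0.042, -0.999]]
force: [-5.7, 0.9, 2.9]
width: -0.0001
```

send_rows([
  {"delta_pos": [0, 3, 0], "twist": 0, "claw": 0},
])

```text
clock: 5.8
tool_pos: [0.5742, 0.2158, 0.0402]
ee_rot: [[0.079, 0.996, -0.045], [0.997, -0.079, 0.009], [0.006, -0.045, -0.999]]
force: [-3.3, 0.4, 1.8]
width: -0.0002
```

send_rows([
  {"delta_pos": [0, 3, 0], "twist": 0, "claw": 0},
])

```text
clock: 5.9
tool_pos: [0.5769, 0.2156, 0.0402]
ee_rot: [[0.079, 0.996, -0.046], [0.997, -0.079, 0.009], [0.006, -0.046, -0.999]]
force: [-1.8, 0.0, 1.1]
width: 0.0001
```

send_rows([
  {"delta_pos": [0, 3, 0], "twist": 0, "claw": 0},
])

```text
clock: 6.0
tool_pos: [0.5804, 0.2153, 0.0402]
ee_rot: [[0.079, 0.996, -0.046], [0.997, -0.079, 0.009], [0.006, -0.046, -0.999]]
force: [-1.7, -0.1, 0.3]
width: -0.0001
```

```bash
cat > snap.py <<'E'
import sys
from h import *
import cv2
a=manip.read_camera("scene")[145:325,220:400]
a=cv2.resize(a,None,fx=3.3333,fy=3.3333,interpolation=cv2.INTER_CUBIC); cv2.imwrite(sys.argv[1],a)
o=cv2.imread("pics/scenez.png")
for n,(x,y) in dict(L=(245,230),R=(262,35)).items():
    for nm,dx,dy,w,h in (("knob",0,0,70,40),):
        t=o[y+dy:y+dy+h,x+dx:x+dx+w]; s=a[y-20:y+h+30,x-20:x+w+20]
        m=cv2.matchTemplate(s,t,cv2.TM_CCOEFF_NORMED); _,v,_,p=cv2.minMaxLoc(m); print(n,nm,v,p[0]-20,p[1]-20)
print(manip.read_state()['force'])
E
python3 snap.py pics/s3.png
```

```text
L knob 0.9958968162536621 0 3
R knob 0.9997667074203491 0 0
[ 0.30198665  0.67798769 -0.22035377]
```

View pics/s3.png

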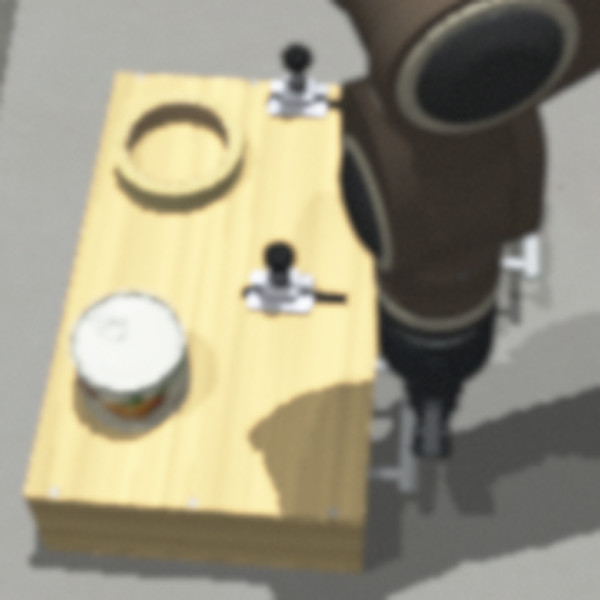

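send_rows([
  {"delta_pos": [0, 2, 0], "twist": 0, "claw": 0},
])

```text
clock: 6.15
tool_pos: [0.5828, 0.2151, 0.0401]
ee_rot: [[0.08, 0.996, -0.046], [0.997, -0.079, 0.01], [0.006, -0.047, -0.999]]
force: [-9.0, 0.5, 4.7]
width: 0.0
```

send_rows([
  {"delta_pos": [0, -20, 0], "twist": 0, "claw": 0},
  {"delta_pos": [0, -50, 0], "twist": 0, "claw": 0},
  {"delta_pos": [0, -90, 0], "twist": 0, "claw": 0},
  {"delta_pos": [0, -114, 0], "twist": 0, "claw": 0},
  {"delta_pos": [-20, -114, 5], "twist": 0, "claw": 0},
  {"delta_pos": [-60, -114, 5], "twist": 0, "claw": 0},
  {"delta_pos": [-100, -114, 5], "twist": 0, "claw": 0},
  {"delta_pos": [-140, -114, 5], "twist": 0, "claw": 0},
  {"delta_pos": [-170, -114, 5], "twist": 0, "claw": 0},
  {"delta_pos": [-170, -114, 5], "twist": 0, "claw": 0},
  {"delta_pos": [-170, -114, 5], "twist": 0, "claw": 0},
])

```text
clock: 7.25
tool_pos: [0.4562, 0.0542, 0.0398]
ee_rot: [[0.082, 0.996, -0.044], [0.997, -0.081, 0.01], [0.006, -0.045, -0.999]]
force: [-0.2, 0.2, 0.1]
width: -0.0002
```

```bash
python3 snap.py pics/s4.png
python3 - <<'E'
from h import *
import cv2
a=manip.read_camera("top")[130:280,200:400]
cv2.imwrite("pics/top4.png",cv2.resize(a,None,fx=4,fy=4,interpolation=cv2.INTER_CUBIC))
E
```

```text
L knob 0.9975666403770447 0 3
R knob 0.9997502565383911 0 0
[-0.63077592  0.27564472 -0.1684649 ]
```

View pics/top4.png

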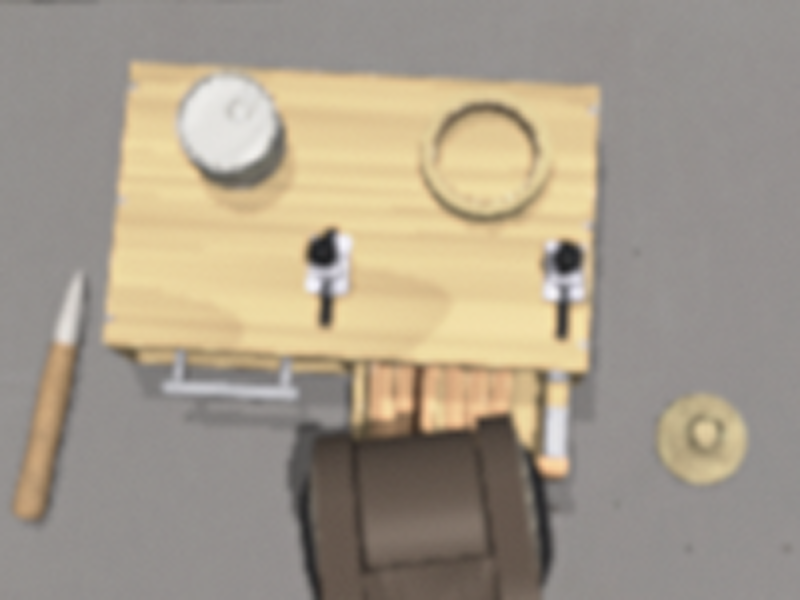

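View pics/s4.png

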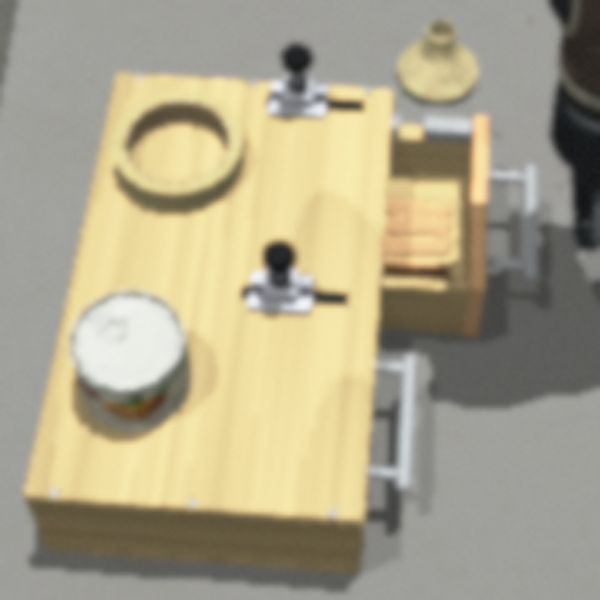

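send_rows([
  {"delta_pos": [0, 10, 0], "twist": 0, "claw": 0},
  {"delta_pos": [0, 20, -1], "twist": 0, "claw": 0},
  {"delta_pos": [0, 26, -1], "twist": 0, "claw": 0},
  {"delta_pos": [0, 32, -1], "twist": 0, "claw": 0},
  {"delta_pos": [0, 38, -2], "twist": 0, "claw": 0},
  {"delta_pos": [0, 44, -2], "twist": 0, "claw": 0},
  {"delta_pos": [0, 50, -2], "twist": 0, "claw": 0},
  {"delta_pos": [0, 56, -2], "twist": 0, "claw": 0},
  {"delta_pos": [0, 62, -3], "twist": 0, "claw": 0},
  {"delta_pos": [0, 68, -3], "twist": 0, "claw": 0},
  {"delta_pos": [0, 74, -3], "twist": 0, "claw": 0},
  {"delta_pos": [0, 78, -3], "twist": 0, "claw": 0},
])

```text
clock: 8.55
tool_pos: [0.5319, 0.0498, 0.0386]
ee_rot: [[0.079, 0.996, -0.05], [0.997, -0.078, 0.011], [0.007, -0.051, -0.999]]
force: [-9.7, 2.1, 6.5]
width: -0.0001
```

send_rows([
  {"delta_pos": [0, 3, 0], "twist": 0, "claw": 0},
  {"delta_pos": [0, 6, 0], "twist": 0, "claw": 0},
])

```text
clock: 8.75
tool_pos: [0.5358, 0.0497, 0.0379]
ee_rot: [[0.078, 0.995, -0.055], [0.997, -0.077, 0.011], [0.007, -0.056, -0.998]]
force: [-8.8, 0.7, 7.8]
width: 0.0002
```

send_rows([
  {"delta_pos": [0, 3, 0], "twist": 0, "claw": 0},
  {"delta_pos": [0, 6, 0], "twist": 0, "claw": 0},
])

```text
clock: 8.95
tool_pos: [0.5395, 0.0496, 0.0372]
ee_rot: [[0.077, 0.995, -0.061], [0.997, -0.077, 0.012], [0.007, -0.062, -0.998]]
force: [-8.6, 0.6, 7.5]
width: 0.0004
```

send_rows([
  {"delta_pos": [0, 3, 0], "twist": 0, "claw": 0},
  {"delta_pos": [0, 6, -1], "twist": 0, "claw": 0},
  {"delta_pos": [0, 8, -1], "twist": 0, "claw": 0},
])

```text
clock: 9.25
tool_pos: [0.5451, 0.0492, 0.0369]
ee_rot: [[0.077, 0.995, -0.067], [0.997, -0.076, 0.012], [0.007, -0.068, -0.998]]
force: [-9.2, 0.1, 5.1]
width: -0.0
```

send_rows([
  {"delta_pos": [0, 3, 0], "twist": 0, "claw": 0},
  {"delta_pos": [0, 6, -1], "twist": 0, "claw": 0},
])

```text
clock: 9.45
tool_pos: [0.5483, 0.0491, 0.0365]
ee_rot: [[0.076, 0.994, -0.074], [0.997, -0.076, 0.012], [0.006, -0.074, -0.997]]
force: [-8.6, 1.4, -0.7]
width: 0.0
```

send_rows([
  {"delta_pos": [0, 3, 0], "twist": 0, "claw": 0},
  {"delta_pos": [0, 6, -1], "twist": 0, "claw": 0},
])

```text
clock: 9.65
tool_pos: [0.5513, 0.0489, 0.0359]
ee_rot: [[0.076, 0.994, -0.081], [0.997, -0.075, 0.012], [0.006, -0.081, -0.997]]
force: [-9.4, 0.8, -1.4]
width: -0.0
```

send_rows([
  {"delta_pos": [0, 3, 0], "twist": 0, "claw": 0},
  {"delta_pos": [0, 6, -1], "twist": 0, "claw": 0},
  {"delta_pos": [0, 9, -1], "twist": 0, "claw": 0},
])

```text
clock: 9.95
tool_pos: [0.5575, 0.0485, 0.0351]
ee_rot: [[0.075, 0.993, -0.088], [0.997, -0.074, 0.012], [0.005, -0.088, -0.996]]
force: [-10.1, 0.2, 4.8]
width: -0.0006
```

send_rows([
  {"delta_pos": [0, 3, 0], "twist": 0, "claw": 0},
  {"delta_pos": [0, 5, -1], "twist": 0, "claw": 0},
])

```text
clock: 10.15
tool_pos: [0.56, 0.0484, 0.0346]
ee_rot: [[0.075, 0.993, -0.094], [0.997, -0.074, 0.012], [0.005, -0.095, -0.996]]
force: [-8.7, -0.3, -1.2]
width: -0.0
```

send_rows([
  {"delta_pos": [0, 3, 0], "twist": 0, "claw": 0},
])

```text
clock: 10.25
tool_pos: [0.5614, 0.0484, 0.034]
ee_rot: [[0.074, 0.992, -0.098], [0.997, -0.073, 0.012], [0.005, -0.099, -0.995]]
force: [-6.7, 0.5, 6.6]
width: -0.0002
```

send_rows([
  {"delta_pos": [0, 3, -1], "twist": 0, "claw": 0},
])

```text
clock: 10.35
tool_pos: [0.5628, 0.0483, 0.0341]
ee_rot: [[0.074, 0.992, -0.103], [0.997, -0.073, 0.012], [0.004, -0.103, -0.995]]
force: [-6.4, -0.8, 1.4]
width: -0.0002
```

send_rows([
  {"delta_pos": [0, 3, -1], "twist": 0, "claw": 0},
])

```text
clock: 10.45
tool_pos: [0.5646, 0.0481, 0.0341]
ee_rot: [[0.073, 0.992, -0.106], [0.997, -0.073, 0.011], [0.003, -0.107, -0.994]]
force: [-5.2, -2.2, 0.5]
width: 0.0
```

send_rows([
  {"delta_pos": [0, 3, -1], "twist": 0, "claw": 0},
])

```text
clock: 10.55
tool_pos: [0.5674, 0.0479, 0.0343]
ee_rot: [[0.073, 0.991, -0.108], [0.997, -0.072, 0.011], [0.003, -0.109, -0.994]]
force: [-0.9, -0.4, -1.1]
width: -0.0001
```

Force has fallen away; check the knob.

```bash
python3 snap.py pics/s5.png
```

```text
L knob 0.8757849335670471 1 2
R knob 0.9976561069488525 0 2
[ 0.22912639  0.74288043 -0.90234091]
```

View pics/s5.png

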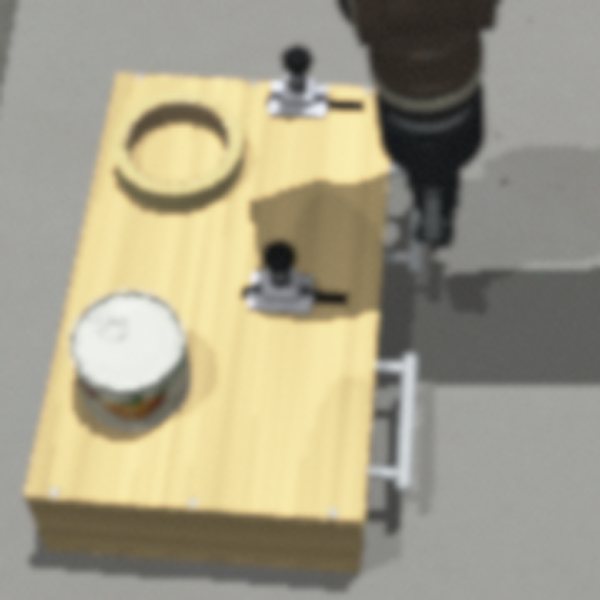

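send_rows([
  {"delta_pos": [0, 2, 0], "twist": 0, "claw": 0},
])

```text
clock: 10.7
tool_pos: [0.5709, 0.048, 0.0341]
ee_rot: [[0.073, 0.992, -0.106], [0.997, -0.072, 0.011], [0.003, -0.107, -0.994]]
force: [-1.4, 0.2, 1.0]
width: -0.0003
```

```bash
python3 snap.py pics/s6.png
```

```text
L knob 0.8993736505508423 2 2
R knob 0.9974845051765442 0 3
[0.19955372 0.13449164 1.07187286]
```

send_rows([
  {"delta_pos": [0, 1.5, 0], "twist": 0, "claw": 0},
])

```text
clock: 10.85
tool_pos: [0.5725, 0.0479, 0.0338]
ee_rot: [[0.073, 0.992, -0.107], [0.997, -0.072, 0.011], [0.003, -0.107, -0.994]]
force: [-7.8, -0.2, 5.6]
width: -0.0
```

send_rows([
  {"delta_pos": [0, -20, 0], "twist": 0, "claw": 0},
  {"delta_pos": [0, -50, 0], "twist": 0, "claw": 0},
  {"delta_pos": [0, -90, 0], "twist": 0, "claw": 0},
  {"delta_pos": [0, -130, 0], "twist": 0, "claw": 0},
  {"delta_pos": [0, -170, -20], "twist": 0, "claw": 0},
  {"delta_pos": [0, -210, -60], "twist": 0, "claw": 0},
  {"delta_pos": [0, -230, -100], "twist": 0, "claw": 0},
  {"delta_pos": [0, -230, -120], "twist": 0, "claw": 0},
  {"delta_pos": [0, -230, -120], "twist": 0, "claw": 0},
  {"delta_pos": [0, -230, -120], "twist": 0, "claw": 0},
])

```text
clock: 11.85
tool_pos: [0.3579, 0.0633, 0.1781]
ee_rot: [[0.073, 0.992, -0.105], [0.997, -0.072, 0.011], [0.004, -0.105, -0.994]]
force: [-0.2, -0.7, -0.6]
width: -0.0003
```

```bash
python3 snap.py pics/s7.png
python3 - <<'E'
from h import *
import cv2
a=manip.read_camera("top")[130:280,200:400]
cv2.imwrite("pics/top7.png",cv2.resize(a,None,fx=4,fy=4,interpolation=cv2.INTER_CUBIC))
E
```

```text
L knob 0.9977666735649109 0 3
R knob 0.9974611401557922 0 3
[ 0.06225199 -0.27748854 -0.53159175]
```

View pics/top7.png

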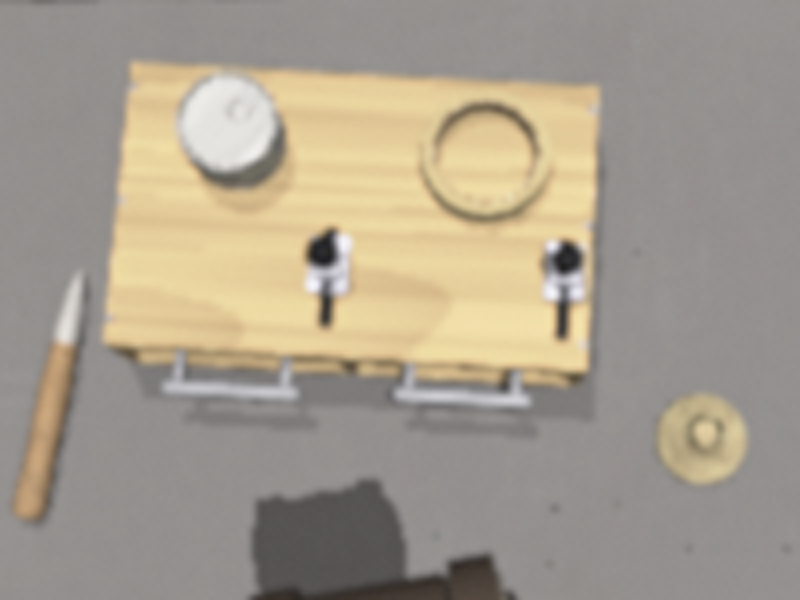

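View pics/s7.png

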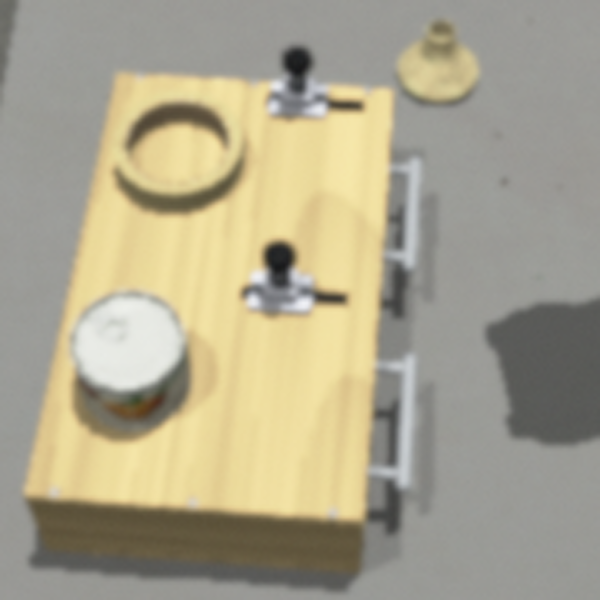

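Both drawers are in. Both knobs are down (3 zoomed px lower, as expected), and the rose and dibber have not moved.

```bash
python3 -c "
from plant import manip
print(manip.sign_off())"
```

```text
the job is handed in; nothing more can be done
None
```

Both drawers are pushed in and held by their plungers, and I've handed the job in at about 12 s.

- **Method:** I pushed each drawer by its handle with the shut fingers. I stopped when the push fell from about 8–10 N to about zero at the notch. A last nudge of 1.5–2 mm then met resistance of 9 N (left) and 7.8 N (right), well under the 22 N that would force a drawer past its notch.
- **Last checks:** With the arm clear, the scene camera shows both plunger knobs about 0.9 px lower than at the start. That matches the 3.5 mm drop of a click. The drawers stayed put after the arm backed off, and the rose and dibber look unmoved.
- **Small disagreements:**
  - When the right drawer's force first fell away, its knob had moved only 2 zoomed px. After 2 mm more it matched the left at 3.
  - The tool leaned about 6° by the end of the pushes, with no visible effect.
- **Limit of the check:** The knob reading is sub-pixel, so I can't confirm each drawer's depth in its notch to better than a few millimetres.

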